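# Lock the bayonet lid on a leaning polishing barrel

### The job

Close the grey stone-polishing barrel that leans in its cradle: pick up the orange bayonet lid from the table, feel for the place where its two lugs drop into the slots of the mouth, press it down against the sprung plate inside, and turn it a quarter turn clockwise (seen from above the lid) to its stop, so that it springs up into its lock and stays there by itself when you let go. Do not knock over or push away the stone points, the jar or the gift box standing round it.

Things in the scene. Friction and masses are not known exactly. Their poses are not given: they have to be found in the camera images.
- lid: Orange lid with a black grip bar, 130 to 210 g, standing on its plug on the table. Origin: centre of the plug's flat underside, z up. Plug: radius 33 mm (lowest 6 mm taper to 29), z 0 to 20; flange: radius 47, z 20 to 26. A half turn about z makes no difference.
- lid_bar (a point): Middle of the lid's black grip bar, 40 mm above the lid's origin. The bar is 66 mm long along the lid's x, 16 mm wide along y, and stands from z 26 (flange top) to 54 mm.
- lid_lug (a point): Outer lower edge of the lid's +x steel lug: 42 mm from the axis, 3 mm above the origin. Two equal lugs stick out of the plug at the lid's +x and -x, each 12 mm wide along y and 6 mm thick (z 3 to 9 mm).
- mouth (a point): Centre of the barrel's mouth, in the plane of its rim, 142 mm above the table; it does not turn with the barrel. z points out along the barrel's axis, 0.55 rad from vertical, leaning toward the robot; y is level; x points up the slope, away from the robot. Barrel radius 50 mm, bore 35 mm (2 mm play for the plug). Two opposite slots, 20 mm wide, for the lugs.
- plate_rest (a point): On the axis 9 mm below the mouth, axes as mouth: top of the sprung plate at rest (6 N to start it, 11 N when 20 mm below the mouth). The barrel is clamped stiffly at an unknown turn: its slots lie within 25 deg of the mouth's +x and -x; poses do not tell where. Lid within 5 deg of them: drops until the plug rests here. Otherwise: lugs stop on the rim, lid origin 3 mm below the mouth.
- pressed_level (a point): On the axis 20 mm below the mouth, axes as mouth: where the lid's origin is when pressed right down, flange on the rim. Pressed deeper than 18 mm below the mouth, the lugs are under the rim and the lid turns, clockwise only (negative about mouth z), to a stop after about 94 deg, counted from lugs in the middle of the slots.
- lock_level (a point): On the axis 15 mm below the mouth, axes as mouth: where the lid's origin stands when locked. Between 82 deg of turn and the stop, notches 3 mm higher than the run let the spring lift the lid to here when it is let go. Turned less, it stays at 18 mm or deeper, held by friction only: not locked.
- tall_green: dark green stone point standing upright, 40x42x173 mm, loose, origin at the centre of its foot; a bystander, leave it standing in place
- navy_point: navy blue stone point standing upright, 39x36x135 mm, loose, origin at the centre of its foot; a bystander, leave it standing in place
- citrine: small yellow stone point standing upright, 29x27x60 mm, loose, origin at the centre of its foot; a bystander, leave it standing in place
- jar: glass jar with a yellow lid, 92x93x100 mm, origin at the centre of its foot; a bystander
- giftbox: closed brown cardboard gift box, 62x62x32 mm, origin at the centre of its foot; a bystander
Things that resemble listed ones, but are neither listed nor needed, are in the scene too. Of the things shaped like the lid, the orange one is meant.

How it is judged:
By the outcome, as a careful person would: the job done as asked, in the order asked, and still so for the second after the job is handed in, with the robot touching nothing.
It also fails if it takes over 64 s, if anything falls off the work surface, if the arm or the gripper's body presses on something with over 40 N, if the wrist force passes 120 N, or if a joint passes its speed limit or range.

### The arm

A 7-joint arm with a two-finger parallel gripper is mounted at the origin on a cart in front of the work surface, level with it; the furniture and walls round the work are solid. World frame = base frame: x ahead of the robot, y to its left, z up, the work surface at z = 0. Lengths are in m, angles in rad, forces in N, time in s.
With the tool pointing down it reaches from about 0.425 to 0.875 m from the base axis. Payload 9.9 kg.
Tool frame: the origin (TCP) lies at the very end of the fingers, on their centre line; the grasp point (between the pads) lies 19 mm behind it (pinch_z is the distance from the TCP to the grasp point, in m); z points along the fingers, y is the line along which they close (so a half turn about z gives the same grasp; the last joint's range is limited). The gripper opens to 85 mm and grips with 20 to 120 N. Pads are 22 mm wide; open, the fingers measure 114 mm over their backs; the gripper's body (76 mm by 85 mm) begins 54 mm behind the grasp point. The pads swing forward as they close: fully open they stand 13 mm farther back than shut.
Start: joints at [1.164, 0.576, 0.025, 1.437, -0.015, 1.129, -0.057], TCP at [0.214, -0.64, 0.231] pointing down, gripper open.
Joint ranges: [-2.76, 2.76], [-0.34, 2.15], [-1.52, 1.57], [0.19, 2.46], [-1.09, 4.23], [0.17, 1.99], [-2.82, 2.82]. Speed limits (rad/s): [2.22, 2.22, 3.01, 3.01, 3.14, 3.14, 3.14].

### API

Orientations are given as a rotation vector (axis times angle).
In Python, from rig import * gives the robot as it stands.
- The arm moves only by the tool step_arm, never from a script. Its argument "targets" is a list that holds one entry, the list of rows, each a list of 5 numbers: the shift along the world's x, y, z scaled (see below), then the turn about the world's z scaled (see below), then the opening, from 0 (shut) to 1 (fully open). A call has 1 to 5 rows; each row is the pose to reach, as a shift and turn from the pose commanded when the call began; what a row does not reach only later rows make up. The controller multiplies each number of a shift by 80 cm and each number of a turn by 0.5 rad. A row lasts 1/10 s, in which the tool goes at most 50 mm and 8.59 degrees, less where a joint would pass 70% of its speed; a pose out of reach is approached as far as the arm can. A call with a number of a shift or a turn outside -1 to 1 is refused whole. A call with a gripper value outside its range is refused whole. The fingers move at their own pace and stop on an object; "squeeze" is the grip in N (left out, the last holds). Time passes only in rows, so rows that repeat a pose let the fingers close. It gives the time, the measured TCP pose, the force, the opening and the grip force at its end, in the units of the state.
- state(): the state, without advancing time (a new reading comes with each control period).
- camera(name): name is "side" or "top" or "wrist"; returns a dict with "color" (480x640x3 uint8, red, green, blue), "range_z" (480x640 float32, m along the optical axis (not along the pixel's ray), 0 where there is no reading), "fx", "fy", "cx", "cy" (pixels), "R" (3x3) and "t" (3): a world point X has camera coordinates R X + t; the wrist camera has in their place "tool_from_camera" (4x4, takes a point from camera to tool coordinates, whose origin is the TCP and whose axes are the flange's). Camera axes: x right, y down, z forward; pixel columns grow to the right and rows downward; lengths in m; the calibration is good to about 2 mm. A picture is of the moment at which its call begins: read the wrist's pose just before it.
- job_done(): hands the job in; it is judged then, once.
The state is a dict: "clock": time; "joints": joint angles; "qd": joint speeds; "tau": joint torques, N m; "tool_pos": TCP position; "ee_rot": TCP orientation; "ft_force": force on the tool from outside, world axes, zero at the start; "ft_torque": the same for the moment, N m; "opening": finger opening in m; "grip_force": force on a finger pad.
Only numpy, scipy, OpenCV 4.12 (cv2) and the standard library are available. Lean on these libraries where they do the work, as an engineer would, in place of code of your own. Each camera call takes 0.05 s, during which the arm holds its last target. There are 200 camera calls.

## Working session

There is one attempt and no reset: what is moved stays moved. The work goes in short steps, Python scripts to look and compute and a tool call to move; the robot and the scene stay as the last step left them, time stands still between calls to the robot, and variables do not carry over. Pictures are saved under pics/ and viewed, at most 10 in all, crops included, and the job is handed in when it is done.

Besides the shell and the picture viewer there is one more tool, called after "Emit:" by a JSON object that holds its "method" and its "body". step_arm: Moves the arm, as the interface text tells. Its arguments: {"type":"object","properties":{"targets":{"type":"array"},"squeeze":{"type":"number"}},"required":["targets"]}

```bash
ls; mkdir -p pics; python3 - <<'E'
from rig import *
import cv2,numpy as np,pickle
s=state(); print({k:np.round(v,3) for k,v in s.items()})
d={}
for n in("side","top"):
    c=camera(n); d[n]=c; cv2.imwrite(f"pics/{n}0.png",c["color"][...,::-1]); print(n,c["fx"],np.round(c["R"],3).tolist(),np.round(c["t"],3))
pickle.dump(d,open("cam0.pkl","wb"))
E
```

```text
pics
{'clock': np.float64(0.0), 'joints': array([ 1.164,  0.577,  0.025,  1.438, -0.015,  1.129, -0.056]), 'qd': array([-0.001, -0.001,  0.001, -0.   ,  0.001, -0.002,  0.001]), 'tau': array([ 2.0000e-03, -7.6574e+01,  2.2520e+00, -2.8595e+01,  1.5000e-02,
        1.3000e-02,  0.0000e+00]), 'tool_pos': array([ 0.214, -0.64 ,  0.23 ]), 'ee_rot': array([-3.099e+00, -5.050e-01,  1.000e-03]), 'ft_force': array([ 0.276,  0.459, -0.235]), 'ft_torque': array([ 0.054, -0.003, -0.02 ]), 'grip_force': np.float64(0.0), 'opening': np.float64(0.085)}
side 530.3151657788735 [[0.995, -0.092, 0.023], [-0.016, -0.399, -0.917], [0.094, 0.912, -0.399]] [-0.561  0.114  1.073]
top 473.41150507315547 [[0.024, -1.0, -0.003], [-0.997, -0.023, -0.074], [0.074, 0.005, -0.997]] [-0.004  0.54   1.156]
```

View pics/side0.png

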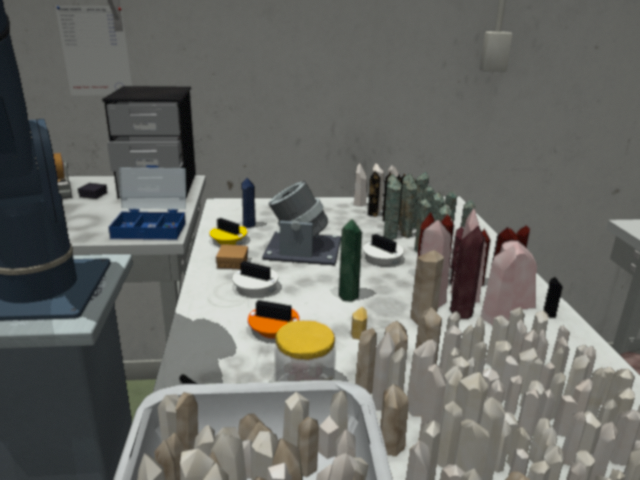

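View pics/top0.png

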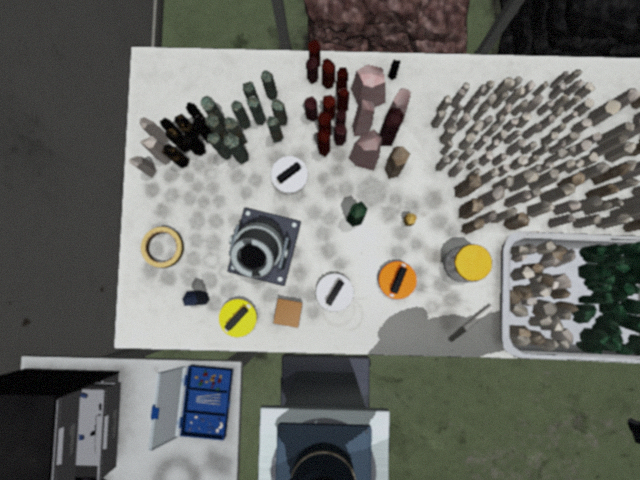

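The side view shows the barrel at (297,215) leaning left toward the robot. The orange lid is at (274,318), with the jar just in front of it. In the top view the lid is at (397,280), the mouth at about (255,258), the jar at (472,262), citrine at (410,218), green at (357,212), navy at (195,298) and the gift box at (288,312).

```bash
cat > h.py <<'E'
import cv2,numpy as np
from scipy.spatial.transform import Rotation as Ro
def pose(c,s=None):
    if "R" in c: return c["R"].T, -c["R"].T@c["t"]
    T=c["tool_from_camera"]; R=Ro.from_rotvec(s["ee_rot"]).as_matrix()
    return R@T[:3,:3], R@T[:3,3]+s["tool_pos"]
def ray(c,px,s=None):
    A,o=pose(c,s); px=np.atleast_2d(px).astype(float)
    d=np.c_[(px[:,0]-c["cx"])/c["fx"],(px[:,1]-c["cy"])/c["fy"],np.ones(len(px))]@A.T
    return o,d
def onz(c,px,z,s=None):
    o,d=ray(c,px,s); return o+d*((z-o[2])/d[:,2])[:,None]
def cloud(c,mask,s=None):
    v,u=np.nonzero(mask&(c["range_z"]>0)); o,d=ray(c,np.c_[u,v],s)
    return o+d*c["range_z"][v,u][:,None], np.c_[u,v]
def two(c1,p1,c2,p2,s1=None,s2=None):
    o1,d1=ray(c1,p1,s1);o2,d2=ray(c2,p2,s2);d1=d1[0];d2=d2[0]
    k=np.linalg.lstsq(np.c_[d1,-d2],o2-o1,rcond=None)[0]
    return (o1+k[0]*d1+o2+k[1]*d2)/2, np.linalg.norm(o1+k[0]*d1-o2-k[1]*d2)
def hsv(c,lo,hi): return cv2.inRange(cv2.cvtColor(c["color"],cv2.COLOR_RGB2HSV),lo,hi)>0
def box(m,x0,x1,y0,y1):
    r=np.zeros_like(m); r[y0:y1,x0:x1]=m[y0:y1,x0:x1]; return r
E
python3 - <<'E'
from h import *; import pickle
d=pickle.load(open("cam0.pkl","rb")); t,s=d["top"],d["side"]
blk=lambda c,*b: box(c["color"].max(2)<60,*b)
for n,c,b in(("top",t,(380,415,260,300)),("side",s,(250,298,296,324))):
    m=blk(c,*b); P,uv=cloud(c,m); print(n,"bar px",uv.mean(0),len(uv),"med",np.median(P,0))
m=blk(t,380,415,260,300); v,u=np.nonzero(m); r=cv2.minAreaRect(np.c_[u,v].astype(np.float32)); print(r)
bp=cv2.boxPoints(r); W=onz(t,bp,.054); e=[W[1]-W[0],W[2]-W[1]]; e=max(e,key=np.linalg.norm)
print("bar ctr",W.mean(0),"len",np.linalg.norm(e),"yaw",np.degrees(np.arctan2(e[1],e[0])))
m=box(hsv(t,(5,150,120),(18,255,255)),375,420,255,305)|m; v,u=np.nonzero(m)
(cx,cy),rr=cv2.minEnclosingCircle(np.c_[u,v].astype(np.float32)); print("flange",onz(t,(cx,cy),.026),rr)
# objects
for n,b,z in(("barrel",(230,282,225,278),0),("green",(345,368,200,225),0),("citr",(403,417,210,226),0),("jar",(455,493,243,283),0),("navy",(183,208,290,305),0),("gift",(274,302,298,328),0)):
    P,uv=cloud(t,box(t["range_z"]>0,*b)); P=P[P[:,2]>.025]; print(n,np.percentile(P,2,0).round(3),np.percentile(P,98,0).round(3))
# mouth rim: plane of points
P,uv=cloud(t,box(t["range_z"]>0,225,290,220,285)); k=P[:,2]>.1
print("top pts",k.sum(),P[k].mean(0))
im=t["color"][200:330,180:310]; cv2.imwrite("pics/mouth0.png",cv2.resize(im[...,::-1],None,fx=5,fy=5,interpolation=cv2.INTER_CUBIC)[:600])
E
```

```text
top bar px [397.83116883 279.53246753] 154 med [ 0.47191116 -0.16820384  0.05279638]
side bar px [273.52479339 310.43595041] 484 med [ 0.47151811 -0.17947521  0.04479852]
((397.82757568359375, 279.4310302734375), (6.31364107131958, 25.068870544433594), 21.801406860351562)
bar ctr [ 0.47207591 -0.16761041  0.054     ] len 0.06029634480911363 yaw -21.00015659913873
flange [[ 0.47227715 -0.16975075  0.026     ]] 18.82162857055664
barrel [0.475 0.112 0.083] [0.587 0.222 0.164]
green [ 0.605 -0.08   0.036] [ 0.639 -0.044  0.169]
citr [ 0.61  -0.212  0.029] [ 0.634 -0.188  0.057]
jar [ 0.474 -0.373  0.055] [ 0.555 -0.297  0.103]
navy [0.404 0.296 0.028] [0.433 0.326 0.13 ]
gift [0.356 0.066 0.027] [0.416 0.126 0.036]
top pts 2096 [0.5315546  0.16319721 0.13346694]
```

View pics/mouth0.png

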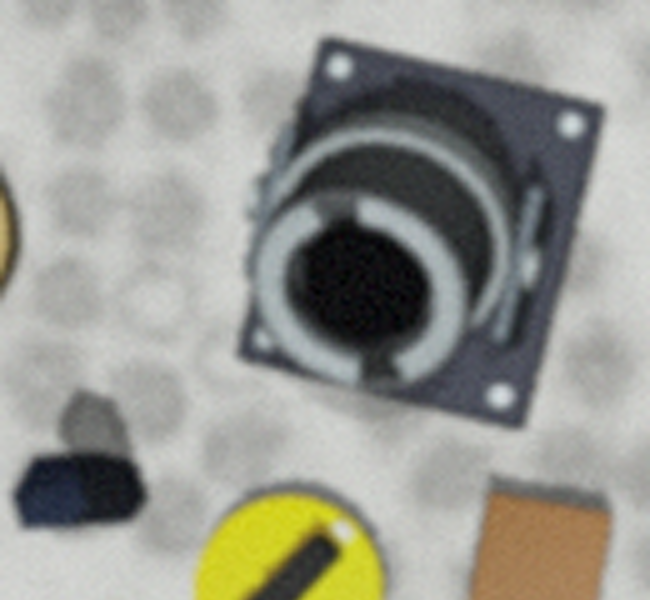

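The crop shows the rim ring with both slots as dark gaps, at crop (338,207) and (380,362). In the full image these are about (247.6,241.4) and (256,272.4).

```bash
python3 - <<'E'
from h import *; import pickle
d=pickle.load(open("cam0.pkl","rb")); t,s=d["top"],d["side"]
# bright rim ring in top
m=box((t["color"].min(2)>125),229,275,236,279).astype(np.uint8)
n,l,st,ce=cv2.connectedComponentsWithStats(m); print([(i,st[i].tolist()) for i in range(1,n) if st[i][4]>15])
m=m>0; P,uv=cloud(t,m); g=P[:,2]>.08; P=P[g];uv=uv[g]
for _ in range(6):
    c=P.mean(0); nrm=np.linalg.svd(P-c,full_matrices=False)[2][2]; nrm*=np.sign(nrm[2]); r=(P-c)@nrm; k=abs(r)<max(.003,1.5*r.std()); P=P[k];uv=uv[k]
print("normal",nrm,"tilt",np.arccos(nrm[2]),"az",np.degrees(np.arctan2(nrm[1],nrm[0])),"rms",r.std(),len(P))
az=np.arctan2(nrm[1],nrm[0])
for az in (az,np.radians(-166),):
  z=np.array([np.cos(az)*np.sin(.55),np.sin(az)*np.sin(.55),np.cos(.55)]); x=np.array([-np.cos(az)*np.cos(.55),-np.sin(az)*np.cos(.55),np.sin(.55)]); y=np.cross(z,x)
  # circle fit in plane coords
  q=np.c_[(P-c)@x,(P-c)@y]; A=np.c_[2*q,np.ones(len(q))]; b=(q**2).sum(1); sol=np.linalg.lstsq(A,b,rcond=None)[0]
  e=cv2.fitEllipse(uv.astype(np.float32)); hull=cv2.convexHull(uv.astype(np.int32)); 
  o,dd=ray(t,hull[:,0]); X=o+dd*(((c-o)@z)/(dd@z))[:,None]; q2=np.c_[(X-c)@x,(X-c)@y].astype(np.float32)
  (a,bb),R=cv2.minEnclosingCircle(q2); M=c+a*x+bb*y
  print("az",np.degrees(az),"mouth(encl)",M,"R",R,"meanfit",c+sol[0]*x+sol[1]*y)
  for p in((247.6,241.4),(256,272.4)):
    o,dd=ray(t,p); X=o+dd*(((M-o)@z)/(dd@z))[:,None]; v=X[0]-M; print("slot ang",np.degrees(np.arctan2(v@y,v@x)),np.linalg.norm(v))
E
```

```text
[(1, [229, 236, 23, 43, 398]), (4, [252, 240, 21, 36, 237])]
normal [-0.51168114  0.12022231  0.85072264] tilt 0.5534377192633221 az 166.7778644275533 rms 0.0013793968530618058 427
az 166.7778644275533 mouth(encl) [0.50938494 0.17163612 0.14088818] R 0.04839098080992699 meanfit [0.51007494 0.17176915 0.14128135]
slot ang 19.962261542832483 0.0420921698938095
slot ang -154.2778910242089 0.03573046127594865
az -166.0 mouth(encl) [0.5109428  0.16966763 0.14107873] R 0.04939090460538864 meanfit [0.5102458  0.17177619 0.14097683]
slot ang -0.7391090852577668 0.04150015145926399
slot ang 177.8202330227091 0.03798831508004419
```

Emit:
{"method": "step_arm", "body": {"targets": [[[0.02,0.03,0,0.2,1],[0.045,0.08,0,0.4,1],[0.07,0.13,0,0.6,1],[0.095,0.18,0,0.8,1],[0.12,0.23,0,1,1]]]}}

```text
clock: 0.6
tool_pos: [0.3106, -0.4543, 0.231]
ee_rot: [-2.876, -1.262, 0.0]
ft_force: [0.2, -0.5, 0.7]
opening: 0.0854
grip_force: 0.0
```

Emit:
{"method": "step_arm", "body": {"targets": [[[0.02,0.04,0,0.2,1],[0.045,0.09,0,0.4,1],[0.07,0.14,0,0.6,1],[0.095,0.18,0,0.8,1],[0.12,0.22,0,1,1]]]}}

```text
clock: 1.1
tool_pos: [0.4065, -0.2785, 0.2313]
ee_rot: [-2.475, -1.935, 0.0]
ft_force: [1.0, 0.3, -0.7]
opening: 0.0853
grip_force: 0.0
```

Emit:
{"method": "step_arm", "body": {"targets": [[[0.02,0.04,0,0.2,1],[0.04,0.08,0,0.4,1],[0.06,0.11,0,0.6,1],[0.0825,0.137,0,0.8,1],[0.0825,0.137,0,1,1]]]}}

```text
clock: 1.6
tool_pos: [0.4744, -0.1667, 0.2314]
ee_rot: [1.913, 2.492, 0.004]
ft_force: [-0.9, -0.5, -0.6]
opening: 0.0855
grip_force: 0.0
```

Emit:
{"method": "step_arm", "body": {"targets": [[[0,0,0,0.2,1],[0,0,0,0.4,1],[0,0,0,0.6,1],[0,0,0,0.8,1],[0,0,0,1,1]]]}}

```text
clock: 2.1
tool_pos: [0.4719, -0.1705, 0.231]
ee_rot: [-1.244, -2.884, 0.0]
ft_force: [-0.7, 0.3, -0.7]
opening: 0.0851
grip_force: 0.0
```

Emit:
{"method": "step_arm", "body": {"targets": [[[0,0,0,0.2,1],[0,0,0,0.4,1],[0,0,0,0.6,1],[0,0,0,0.9,1],[0,0,0,0.9,1]]]}}

```text
clock: 2.6
tool_pos: [0.4718, -0.1707, 0.231]
ee_rot: [-0.572, -3.088, -0.0]
ft_force: [-0.0, -0.3, -0.0]
opening: 0.0853
grip_force: 0.0
```

```bash
python3 - <<'E'
from rig import *
from h import *
s=state(); c=camera("wrist"); print(s["clock"],s["tool_pos"],s["ee_rot"],s["joints"].round(2),np.degrees(2*np.arctan2(s["ee_rot"][1],s["ee_rot"][0]))%180)
m=hsv(c,(5,150,80),(18,255,255)); b=c["color"].max(2)<60
cv2.imwrite("pics/w1.png",c["color"][...,::-1])
n,l,st,ce=cv2.connectedComponentsWithStats(m.astype(np.uint8)); i=1+st[1:,4].argmax(); x,y,w,h,a=st[i]; print(st[i],c["fx"],c["tool_from_camera"].round(3))
print("orange z", np.median(cloud(c,l==i,s)[0],0))
k=box(b,x,x+w,y,y+h); n,l,st,ce=cv2.connectedComponentsWithStats(k.astype(np.uint8)); i=1+st[1:,4].argmax()
P,uv=cloud(c,l==i,s); top=P[:,2]>.048; print("bar top",P[top].mean(0),P[top][:,2].mean(),top.sum())
r=cv2.minAreaRect(uv[top].astype(np.float32)); W=onz(c,cv2.boxPoints(r),np.median(P[top][:,2]),s); e=max([W[1]-W[0],W[2]-W[1]],key=np.linalg.norm)
print(W.mean(0),np.linalg.norm(e),np.degrees(np.arctan2(e[1],e[0])))
E
```

```text
2.6 [ 0.47183432 -0.17065504  0.23098133] [-5.72325000e-01 -3.08829489e+00 -3.96597641e-04] [ 0.76  0.38 -0.7   1.87  0.29  1.    1.14] 159.002031286064
[ 277  159   89   88 4845] 343.2333049691457 [[ 0.002 -0.957 -0.289  0.074]
 [ 1.     0.001  0.002  0.   ]
 [-0.002 -0.289  0.957 -0.141]
 [ 0.     0.     0.     1.   ]]
orange z [ 0.46835822 -0.16895093  0.02430603]
bar top [ 0.44195571 -0.15718798  0.05124951] 0.05124951442997067 12
[ 0.44201069 -0.15787156  0.05135906] 0.008358329358115818 69.08169215525893
```

```bash
python3 - <<'E'
from rig import *
from h import *
s=state(); c=camera("wrist")
P,uv=cloud(c,box(c["range_z"]>0,265,378,145,260),s); k=(P[:,2]>.046)&(P[:,2]<.07); print(k.sum(),np.median(P[k],0))
r=cv2.minAreaRect(uv[k].astype(np.float32)); W=onz(c,cv2.boxPoints(r),.054,s); e=max([W[1]-W[0],W[2]-W[1]],key=np.linalg.norm)
print(r,W.mean(0),np.linalg.norm(e),np.degrees(np.arctan2(e[1],e[0])))
m=hsv(c,(5,120,60),(20,255,255)); P,uv=cloud(c,box(m,265,378,145,260),s); (a,b),R=cv2.minEnclosingCircle((1000*P[:,:2]).astype(np.float32)); print("flange",a,b,R)
E
```

```text
1089 [ 0.46873646 -0.17010554  0.05200563]
((321.0, 208.5), (67.0, 16.0), 90.0) [ 0.4698313  -0.16995844  0.054     ] 0.06487565454217165 -20.877717420079573
flange 475.4702453613281 -171.06858825683594 50.816856384277344
```

View pics/w1.png

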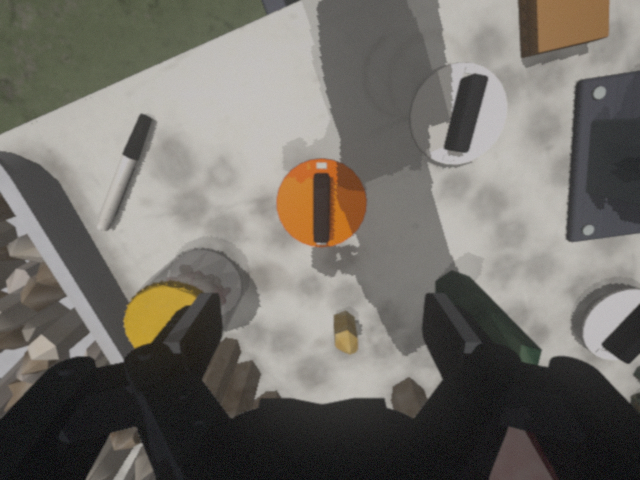

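The wrist view shows the lid at (321,203) with its bar aligned with the tool's x, and nothing in the fingers' way. Next I descend and grip.

Emit:
{"method": "step_arm", "body": {"targets": [[[0,0,-0.05,0,1],[0,0,-0.11,0,0.8],[0,0,-0.17,0,0.6],[0,0,-0.22,0,0.6],[0,0,-0.248,0,0.6]]], "squeeze": 40}}

```text
clock: 3.2
tool_pos: [0.4706, -0.1701, 0.03]
ee_rot: [-0.581, -3.084, -0.001]
ft_force: [1.4, -0.0, 0.1]
opening: 0.0512
grip_force: 0.0
```

Emit:
{"method": "step_arm", "body": {"targets": [[[0,0,0,0,0.3],[0,0,0,0,0],[0,0,0,0,0],[0,0,0,0,0],[0,0,0,0,0]]]}}

```text
clock: 3.7
tool_pos: [0.4727, -0.171, 0.034]
ee_rot: [0.577, 3.086, -0.001]
ft_force: [0.3, -0.1, 4.6]
opening: 0.0148
grip_force: 45.2
```

Emit:
{"method": "step_arm", "body": {"targets": [[[0,0,0.03,0,0],[0,0,0.08,0,0],[0,0,0.14,0,0],[0,0,0.2,0,0],[0,0,0.26,0,0]]]}}

```text
clock: 4.2
tool_pos: [0.4715, -0.1703, 0.2434]
ee_rot: [0.576, 3.088, 0.0]
ft_force: [0.9, -0.9, -1.7]
opening: 0.0149
grip_force: 44.2
```

Emit:
{"method": "step_arm", "body": {"targets": [[[0.007,0.04,0,0.03,0],[0.015,0.09,0,0.06,0],[0.023,0.145,0,0.1,0],[0.031,0.2,0,0.13,0],[0.039,0.255,0,0.16,0]]]}}

```text
clock: 4.7
tool_pos: [0.5031, 0.0348, 0.2415]
ee_rot: [0.453, 3.108, -0.001]
ft_force: [0.5, -0.2, -2.0]
opening: 0.0155
grip_force: 44.2
```

Emit:
{"method": "step_arm", "body": {"targets": [[[0.008,0.05,0,0.03,0],[0.016,0.1,0,0.06,0],[0.024,0.14,0,0.09,0],[0.03,0.168,0,0.112,0],[0.03,0.168,0,0.112,0]]]}}

```text
clock: 5.2
tool_pos: [0.5269, 0.1719, 0.2415]
ee_rot: [0.357, 3.121, 0.004]
ft_force: [-0.1, -0.1, -1.8]
opening: 0.0148
grip_force: 44.2
```

```bash
python3 - <<'E'
from rig import *
from h import *
s=state(); print(s["clock"],s["tool_pos"].round(4),np.degrees(2*np.arctan2(s["ee_rot"][1],s["ee_rot"][0]))%180,s["opening"],s["grip_force"],s["ft_force"],s["joints"].round(2))
c=camera("side"); cv2.imwrite("pics/s2.png",cv2.resize(c["color"][100:300,200:440,::-1],None,fx=3,fy=3,interpolation=cv2.INTER_CUBIC))
E
```

```text
5.2 [0.5269 0.1719 0.2415] 166.94158150728916 0.014761158694326674 44.22204673290253 [-0.12696187 -0.10463169 -1.79813279] [ 0.12  0.47 -0.78  1.73  0.36  1.09  0.57]
```

View pics/s2.png

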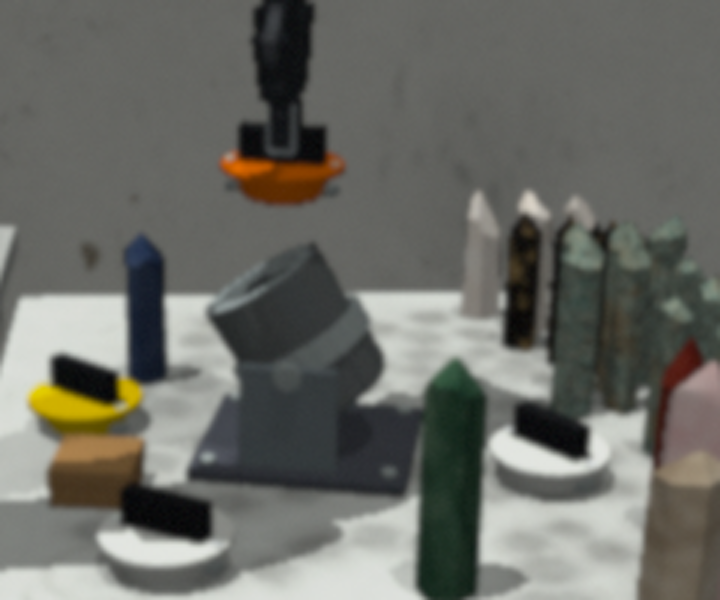

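The side crop shows the lid level in the gripper at (283,175), above and slightly in front of the rim's high edge at (315,245). I'll tilt it by pressing its underside on that edge.

Emit:
{"method": "step_arm", "body": {"targets": [[[0,-0.003,-0.02,0,0],[0,-0.005,-0.035,0,0],[0,-0.005,-0.044,0,0],[0,-0.005,-0.048,0,0],[0,-0.005,-0.048,0,0]]], "squeeze": 25}}

```text
clock: 5.75
tool_pos: [0.5272, 0.1635, 0.2023]
ee_rot: [-0.365, -3.12, 0.0]
ft_force: [0.4, 0.6, -0.6]
opening: 0.015
grip_force: 44.2
```

Emit:
{"method": "step_arm", "body": {"targets": [[[-0.003,0.0005,-0.0025,0,0],[-0.006,0.001,-0.005,0,0],[-0.01,0.002,-0.008,0,0],[-0.014,0.003,-0.011,0,0],[-0.014,0.003,-0.011,0,0]]]}}

```text
clock: 6.25
tool_pos: [0.5171, 0.1665, 0.1953]
ee_rot: [0.365, 3.117, 0.001]
ft_force: [0.2, -2.3, 8.8]
opening: 0.015
grip_force: 46.8
```

Emit:
{"method": "step_arm", "body": {"targets": [[[-0.003,0.001,-0.004,0,0],[-0.006,0.002,-0.008,0,0],[-0.009,0.003,-0.012,0,0],[-0.011,0.004,-0.016,0,0],[-0.011,0.004,-0.016,0,0]]]}}

```text
clock: 6.75
tool_pos: [0.5065, 0.1694, 0.1823]
ee_rot: [0.364, 3.12, -0.002]
ft_force: [-8.0, -3.6, 14.4]
opening: 0.0153
grip_force: 52.3
```

```bash
cat > side.py <<'E'
from rig import *
from h import *
import sys
n=sys.argv[1] if len(sys.argv)>1 else ""
s=state(); print(s["clock"],s["tool_pos"].round(4),"tx az",(np.degrees(2*np.arctan2(s["ee_rot"][1],s["ee_rot"][0]))%180).round(2),"op",s["opening"].round(4),"g",s["grip_force"].round(1),"f",s["ft_force"].round(1),"T",s["ft_torque"].round(2))
c=camera("side")
if n: cv2.imwrite(f"pics/{n}.png",cv2.resize(c["color"][130:260,220:390,::-1],None,fx=4.5,fy=4.5,interpolation=cv2.INTER_CUBIC))
m=box(hsv(c,(5,150,80),(16,255,255)),225,390,120,270); P,uv=cloud(c,m)
print("orange n",len(uv),"px ctr",uv.mean(0),"3d",np.median(P,0))
r=cv2.minAreaRect(uv.astype(np.float32)); print(r)
E
python3 side.py s3
```

```text
Traceback (most recent call last):
  File "side.py", line 5, in <module>
    s=state(); print(s["clock"],s["tool_pos"].round(4),"tx az",(np.degrees(2*np.arctan2(s["ee_rot"][1],s["ee_rot"][0]))%180).round(2),"op",s["opening"].round(4),"g",s["grip_force"].round(1),"f",s["ft_force"].round(1),"T",s["ft_torque"].round(2))
                                                                                                                                           ^^^^^^^^^^^^^^^^^^
AttributeError: 'float' object has no attribute 'round'
```

```bash
sed -i 's/s\["opening"\].round(4)/round(float(s["opening"]),4)/; s/s\["grip_force"\].round(1)/round(float(s["grip_force"]),1)/' side.py; python3 side.py s3
```

```text
6.75 [0.5065 0.1694 0.1823] tx az 166.67 op 0.0153 g 52.3 f [-8.  -3.6 14.4] T [-0.98  1.25 -0.17]
orange n 377 px ctr [291.16976127 182.87533156] 3d [0.51870367 0.13609831 0.17429849]
((291.8268127441406, 183.0414581298828), (14.317822456359863, 38.48351287841797), 65.224853515625)
```

View pics/s3.png

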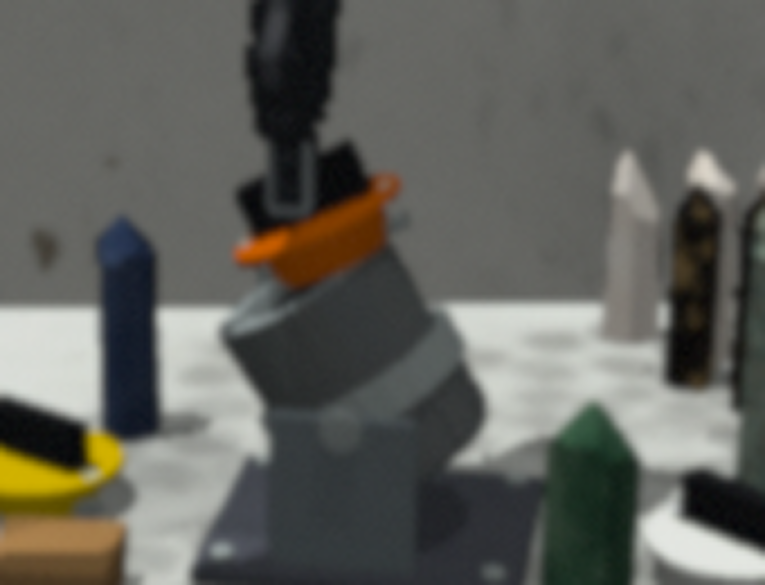

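The side view shows the lid now tilted nearly parallel to the rim, its plug resting on the upper half of the mouth. I'll slide it about 21 mm down the slope to the mouth's centre.

Emit:
{"method": "step_arm", "body": {"targets": [[[-0.005,0.002,-0.002,0,0],[-0.01,0.004,-0.005,0,0],[-0.015,0.006,-0.009,0,0],[-0.019,0.008,-0.012,0,0],[-0.022,0.009,-0.0145,0,0]]]}}

```text
clock: 7.3
tool_pos: [0.4905, 0.1776, 0.1707]
ee_rot: [0.364, 3.117, 0.002]
ft_force: [0.3, 1.0, -1.7]
opening: 0.0152
grip_force: 50.1
```

Emit:
{"method": "step_arm", "body": {"targets": [[[0,0,-0.002,0,0],[0,0,-0.004,0,0],[0,0,-0.006,0,0],[0,0,-0.006,0,0],[0,0,-0.006,0,0]]]}}

```text
clock: 7.8
tool_pos: [0.4885, 0.1776, 0.1651]
ee_rot: [-0.363, -3.119, -0.0]
ft_force: [-8.0, 1.3, 10.2]
opening: 0.015
grip_force: 53.1
```

```bash
python3 side.py s4
```

```text
7.8 [0.4885 0.1776 0.1651] tx az 166.74 op 0.015 g 53.1 f [-8.   1.3 10.2] T [ 0.15  1.21 -0.02]
orange n 348 px ctr [283.94252874 188.01149425] 3d [0.50218478 0.14356969 0.16008737]
((284.7850036621094, 188.08038330078125), (12.843289375305176, 38.56476593017578), 60.75117111206055)
```

View pics/s4.png

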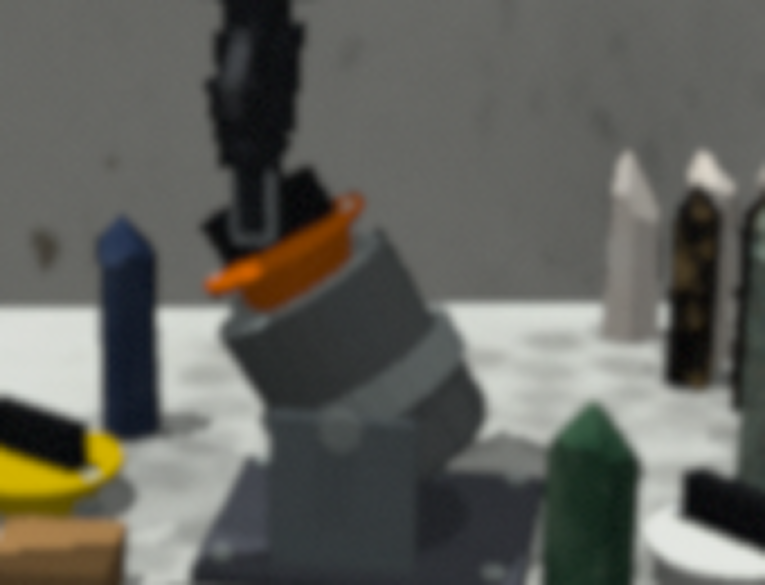

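The plug has entered and the lugs rest on the rim, where expected. I'll open the fingers to a loose cage and turn the lid counter-clockwise to feel for the slots, which the picture put at about +22°.

Emit:
{"method": "step_arm", "body": {"targets": [[[0,0,0,0,0.24],[0,0,0,0,0.24],[0,0,0,0,0.24],[0,0,0,0.15,0.24],[0,0,0,0.3,0.24]]]}}

```text
clock: 8.35
tool_pos: [0.4899, 0.1766, 0.1644]
ee_rot: [0.126, 3.139, -0.0]
ft_force: [-0.6, 0.6, -0.6]
opening: 0.0202
grip_force: 0.0
```

```bash
python3 side.py
```

```text
8.35 [0.4899 0.1766 0.1644] tx az 175.41 op 0.0202 g 0.0 f [-0.6  0.6 -0.6] T [ 0.07 -0.01  0.06]
orange n 348 px ctr [283.46551724 188.25574713] 3d [0.50192783 0.14416831 0.15916926]
((284.0718688964844, 188.1997528076172), (13.331892967224121, 38.94866943359375), 60.75117874145508)
```

Emit:
{"method": "step_arm", "body": {"targets": [[[0,0,0,0.12,0.24],[0,0,0,0.24,0.24],[0,0,0,0.36,0.24],[0,0,0,0.48,0.24],[0,0,0,0.58,0.24]]]}}

```text
clock: 8.9
tool_pos: [0.4897, 0.1763, 0.1643]
ee_rot: [0.325, -3.124, 0.0]
ft_force: [-0.5, -1.8, -0.6]
opening: 0.0207
grip_force: 0.9
```

```bash
python3 side.py
```

```text
8.9 [0.4897 0.1763 0.1643] tx az 11.89 op 0.0207 g 0.9 f [-0.5 -1.8 -0.6] T [-0.16  0.   -0.06]
orange n 344 px ctr [283.15116279 188.97383721] 3d [0.50063677 0.14815247 0.15642411]
((283.1881408691406, 188.29136657714844), (13.645116806030273, 38.4693603515625), 62.59242630004883)
```

Emit:
{"method": "step_arm", "body": {"targets": [[[0,0,0,0.08,0.24],[0,0,0,0.16,0.24],[0,0,0,0.2,0.24],[0,0,0,0.2,0.24]]]}}

```text
clock: 9.35
tool_pos: [0.4897, 0.176, 0.1643]
ee_rot: [0.477, -3.105, 0.001]
ft_force: [0.2, -2.6, 0.2]
opening: 0.0202
grip_force: 4.8
```

```bash
python3 side.py
```

```text
9.35 [0.4897 0.176  0.1643] tx az 17.49 op 0.0202 g 4.8 f [ 0.2 -2.6  0.2] T [-0.77  0.01 -0.16]
orange n 344 px ctr [283.2994186 188.9505814] 3d [0.5012381  0.14812386 0.15689483]
((283.1881408691406, 188.29136657714844), (13.645116806030273, 38.4693603515625), 62.59242630004883)
```

Emit:
{"method": "step_arm", "body": {"targets": [[[0,0,0,0.08,0.24],[0,0,0,0.14,0.24],[0,0,0,0.14,0.24]]]}}

```text
clock: 9.7
tool_pos: [0.4897, 0.1749, 0.1643]
ee_rot: [0.585, -3.086, 0.004]
ft_force: [-0.3, -6.6, 2.9]
opening: 0.0208
grip_force: 16.1
```

```bash
python3 side.py s5
```

```text
9.7 [0.4897 0.1749 0.1643] tx az 21.47 op 0.0208 g 16.1 f [-0.3 -6.6  2.9] T [-1.51  0.04 -0.56]
orange n 341 px ctr [283.40469208 188.99120235] 3d [0.50177913 0.14753403 0.15654414]
((283.1881408691406, 188.29136657714844), (13.645116806030273, 38.4693603515625), 62.59242630004883)
```

View pics/s5.png

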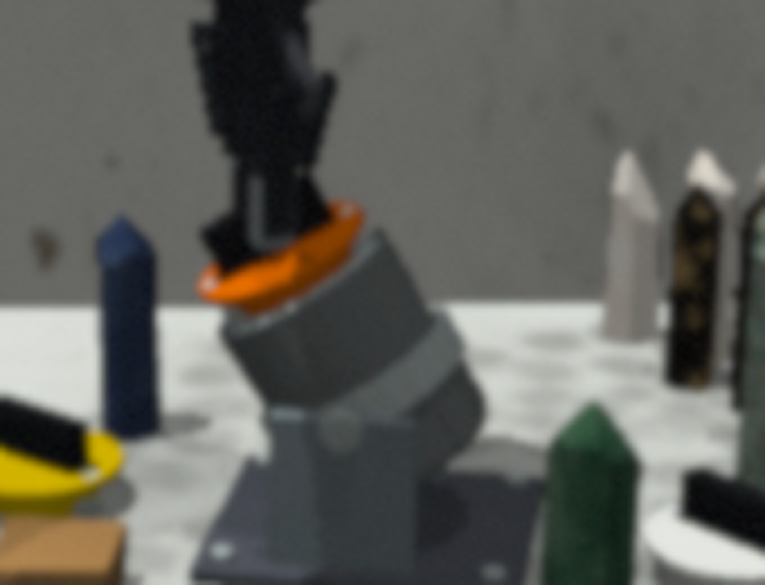

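The lid has turned with the cage and is now resisting, and it looks rolled toward the camera. I'll open up, let it settle and look from above.

Emit:
{"method": "step_arm", "body": {"targets": [[[0,0,0,0,0.5],[0,0,0,-0.1,0.6],[0,0,0,-0.2,0.6],[0,0,0.02,-0.27,0.6],[0,0,0.05,-0.27,0.6]]]}}

```text
clock: 10.25
tool_pos: [0.4891, 0.1771, 0.205]
ee_rot: [0.378, -3.117, -0.001]
ft_force: [0.2, -0.8, -0.5]
opening: 0.0513
grip_force: 0.0
```

Emit:
{"method": "step_arm", "body": {"targets": [[[0,0,0.05,0,0.6],[-0.05,0,0.1,0,0.6],[-0.1,0,0.15,0,0.6],[-0.1,0,0.15,0,0.6]]]}}

```text
clock: 10.65
tool_pos: [0.4073, 0.1794, 0.3288]
ee_rot: [-0.385, 3.113, 0.001]
ft_force: [1.1, -0.1, 0.5]
opening: 0.0513
grip_force: 0.0
```

```bash
cat > lid.py <<'E'
from rig import *
from h import *
import sys
M=np.array([.510,.172,.141]); az=np.radians(-13.2); ct,st=np.cos(.55),np.sin(.55)
h=np.array([np.cos(az),np.sin(az),0]); x=h*ct+[0,0,st]; z=-h*st+[0,0,ct]; y=np.cross(z,x)
s=state(); c=camera("top"); w=camera("wrist"); print(s["clock"],s["tool_pos"].round(3))
m=box(c["color"].max(2)<70,225,290,215,290)
if len(sys.argv)>1:
    a=cv2.resize(c["color"][215:295,215:305],None,fx=5,fy=5,interpolation=cv2.INTER_CUBIC); b=cv2.resize(w["color"],(533,400)); cv2.imwrite(f"pics/{sys.argv[1]}.png",np.hstack([a,b[:,:350]])[...,::-1] if 0 else np.hstack([a,b[:,100:450]])[...,::-1])
for n,cc,ss,o in(("top",c,None,box(np.ones((480,640),bool),220,290,210,290)),("wrist",w,s,np.ones((480,640),bool))):
    P,uv=cloud(cc,o,ss); q=(P-M)@np.c_[x,y,z]; k=(np.hypot(q[:,0],q[:,1])<.052)&(q[:,2]>-.01)&(q[:,2]<.06)
    q=q[k]; uv=uv[k]; col=cc["color"][uv[:,1],uv[:,0]].astype(int); f=(col[:,0]>120)&(col[:,2]<90)
    if f.sum()>50:
        a=q[f]; C=np.c_[a[:,:2],np.ones(len(a))]; p=np.linalg.lstsq(C,a[:,2],rcond=None)[0]; r=a[:,2]-C@p; g=abs(r)<.004; p=np.linalg.lstsq(C[g],a[g,2],rcond=None)[0]
        (cx,cy),R=cv2.minEnclosingCircle((1000*a[g,:2]).astype(np.float32)); print(n,"flange plane slopes(deg)",np.degrees(p[:2]).round(1),"height at centre mm",1000*p[2],"-> depth",26-1000*p[2],"ctr",round(cx,1),round(cy,1),R)
        b=q[(q[:,2]>C[:1,2]*0+p[2]+.012+q[:,:2]@p[:2])&(col.max(1)<90)]
        if len(b)>30:
            r=cv2.minAreaRect((1000*b[:,:2]).astype(np.float32)); bp=cv2.boxPoints(r); e=max([bp[1]-bp[0],bp[2]-bp[1]],key=np.linalg.norm); print("   bar ang",np.degrees(np.arctan2(e[1],e[0])).round(1),"ctr",np.round(r[0],1),"size",np.round(r[1],1))
E
python3 lid.py l1
```

```text
10.65 [0.407 0.179 0.329]
top flange plane slopes(deg) [-5.3  4.9] height at centre mm 20.19687452697412 -> depth 5.803125473025879 ctr -0.0 0.9 47.17991638183594
   bar ang 18.7 ctr [ 2.4 -1.5] size [65.3 17. ]
wrist flange plane slopes(deg) [-5.5  5. ] height at centre mm 20.2547399478467 -> depth 5.745260052153299 ctr -3.1 2.2 46.289493560791016
   bar ang 19.0 ctr [-1.  -0.4] size [65.8 16.1]
```

View pics/l1.png

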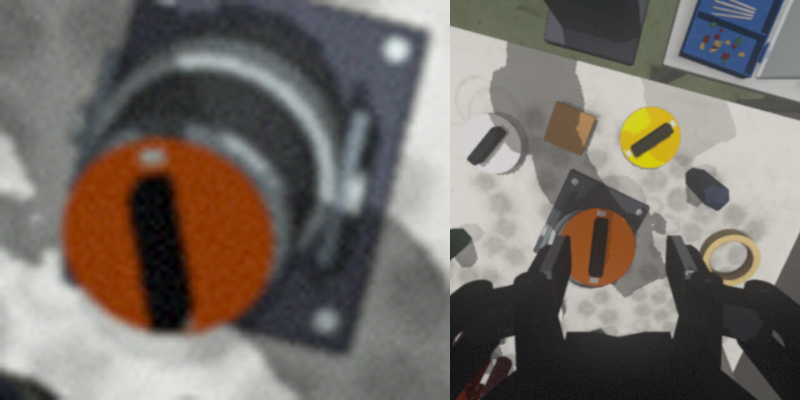

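The two views agree: the lid is at about +19°, half dropped at 5.8 mm depth, and rolled with its +y side about 6° high because the vertical pads held it there. I'll push that side of the flange down with the closed fingers.

Emit:
{"method": "step_arm", "body": {"targets": [[[0.03,0.009,0,0,0],[0.07,0.02,-0.02,0,0],[0.11,0.036,-0.06,0,0],[0.1125,0.036,-0.11,0,0],[0.1125,0.036,-0.16,0,0]]]}}

```text
clock: 11.25
tool_pos: [0.501, 0.2057, 0.1932]
ee_rot: [0.378, -3.117, -0.002]
ft_force: [0.8, -0.2, 0.0]
opening: 0.0
grip_force: 0.0
```

Emit:
{"method": "step_arm", "body": {"targets": [[[0,0,-0.02,0,0],[0,0,-0.03,0,0],[0,0,-0.036,0,0],[0,0,-0.042,0,0],[0,0,-0.046,0,0]]]}}

```text
clock: 11.75
tool_pos: [0.5004, 0.2059, 0.1602]
ee_rot: [-0.379, 3.117, 0.001]
ft_force: [0.1, -0.0, 2.3]
opening: -0.0005
grip_force: 1.2
```

Emit:
{"method": "step_arm", "body": {"targets": [[[0,0,-0.003,0,0],[0,0,-0.006,0,0],[0,0,-0.009,0,0],[0,0,-0.009,0,0]]]}}

```text
clock: 12.15
tool_pos: [0.5009, 0.2068, 0.154]
ee_rot: [-0.379, 3.115, 0.003]
ft_force: [-1.1, 2.3, 9.6]
opening: 0.0003
grip_force: 5.3
```

```bash
python3 lid.py
```

```text
12.15 [0.501 0.207 0.154]
top flange plane slopes(deg) [-1.8 -7.2] height at centre mm 16.868561569919336 -> depth 9.131438430080664 ctr 23.2 -9.3 36.06496047973633
wrist flange plane slopes(deg) [-3.  -5.9] height at centre mm 17.579371375676157 -> depth 8.420628624323843 ctr -2.7 1.0 46.98147964477539
   bar ang 14.8 ctr [ 1.1 17.4] size [76.2 52.3]
```

Emit:
{"method": "step_arm", "body": {"targets": [[[0,0,0.03,0,0],[0,0,0.08,0,0],[-0.04,0,0.14,0,0],[-0.09,-0.03,0.17,0,0],[-0.11,-0.036,0.17,0,0]]]}}

```text
clock: 12.75
tool_pos: [0.4104, 0.177, 0.291]
ee_rot: [-0.38, 3.115, -0.001]
ft_force: [-0.4, -0.6, 0.6]
opening: 0.0
grip_force: 0.0
```

```bash
python3 lid.py
```

```text
12.75 [0.41  0.177 0.291]
top flange plane slopes(deg) [0.1 0.1] height at centre mm 17.088350711930318 -> depth 8.911649288069682 ctr -0.6 -1.9 46.94757080078125
   bar ang 26.3 ctr [ 0.7 -2. ] size [65.1 17.6]
wrist flange plane slopes(deg) [0.1 0.6] height at centre mm 16.28467303485254 -> depth 9.715326965147462 ctr -8.9 -10.9 43.464744567871094
   bar ang 23.7 ctr [-20.4  -9.5] size [20.1 14.4]
```

The lid has dropped flat into the slots: depth about 9 mm, turn about +25°. Next I straddle the bar with the fingers, press the flange with both fingertips and turn clockwise.

Emit:
{"method": "step_arm", "body": {"targets": [[[0.04,0,0,0,0.31],[0.08,-0.004,-0.02,0,0.31],[0.106,-0.005,-0.06,0,0.31],[0.106,-0.005,-0.1,0,0.31],[0.106,-0.005,-0.11,0,0.31]]]}}

```text
clock: 13.35
tool_pos: [0.4959, 0.1716, 0.197]
ee_rot: [0.378, -3.114, 0.001]
ft_force: [-0.5, -0.6, -0.5]
opening: 0.0265
grip_force: 0.0
```

```bash
python3 side.py; python3 lid.py
```

```text
13.35 [0.4959 0.1716 0.197 ] tx az 13.84 op 0.0265 g 0.0 f [-0.5 -0.6 -0.5] T [0.04 0.03 0.05]
orange n 288 px ctr [283.92013889 189.70486111] 3d [0.50208231 0.14391809 0.15651339]
((284.3235168457031, 189.7058868408203), (10.118415832519531, 37.21519470214844), 59.03623962402344)
13.4 [0.496 0.172 0.198]
wrist flange plane slopes(deg) [-0.1  0.3] height at centre mm 15.537484791896594 -> depth 10.462515208103406 ctr -4.3 -2.2 46.81571960449219
   bar ang 26.4 ctr [  2.7 -15.2] size [64.8 45.3]
```

Emit:
{"method": "step_arm", "body": {"targets": [[[-0.001,0.005,-0.005,0,0.36],[-0.001,0.005,-0.02,0,0.36],[-0.001,0.005,-0.035,0,0.36],[-0.001,0.005,-0.045,0,0.36],[-0.001,0.005,-0.048,0,0.36]]]}}

```text
clock: 14.0
tool_pos: [0.4956, 0.1763, 0.1612]
ee_rot: [0.379, -3.118, 0.001]
ft_force: [-0.2, -2.4, 5.7]
opening: 0.031
grip_force: 2.6
```

Emit:
{"method": "step_arm", "body": {"targets": [[[0,0,-0.004,0,0.36],[0,0,-0.008,0,0.36],[0.001,0,-0.012,0,0.36],[0.001,0,-0.012,0,0.36]]]}}

```text
clock: 14.4
tool_pos: [0.4973, 0.1768, 0.1531]
ee_rot: [-0.379, 3.117, -0.0]
ft_force: [-0.7, -2.0, 8.6]
opening: 0.0307
grip_force: 3.5
```

```bash
python3 side.py; python3 lid.py
```

```text
14.4 [0.4973 0.1768 0.1531] tx az 13.86 op 0.0307 g 3.5 f [-0.7 -2.   8.6] T [-0.45 -0.05  0.  ]
orange n 204 px ctr [284.91176471 191.8872549 ] 3d [0.50387889 0.14298985 0.15283315]
((285.308837890625, 191.51467895507812), (7.031442165374756, 37.72969055175781), 59.03623962402344)
14.45 [0.497 0.177 0.153]
wrist flange plane slopes(deg) [0.  0.5] height at centre mm 8.674998841878011 -> depth 17.32500115812199 ctr -3.1 -1.5 46.92417907714844
   bar ang -22.5 ctr [10.1 -6.2] size [56.3 79.9]
```

Emit:
{"method": "step_arm", "body": {"targets": [[[0,0,-0.003,0,0.36],[0,0,-0.006,0,0.36],[0,0,-0.009,0,0.36],[0,0,-0.009,0,0.36]]]}}

```text
clock: 14.95
tool_pos: [0.498, 0.177, 0.1489]
ee_rot: [-0.378, 3.114, -0.003]
ft_force: [-8.4, -7.4, 45.6]
opening: 0.0311
grip_force: 20.7
```

```bash
python3 side.py; python3 lid.py
```

```text
14.95 [0.498  0.177  0.1489] tx az 13.84 op 0.0311 g 20.7 f [-8.4 -7.4 45.6] T [-2.4   1.3  -0.27]
orange n 200 px ctr [285.405 192.89 ] 3d [0.50422544 0.14380906 0.15035472]
((285.9117431640625, 192.35292053222656), (7.374438762664795, 38.24418258666992), 59.03623962402344)
15.0 [0.498 0.177 0.149]
wrist flange plane slopes(deg) [-0.   0.4] height at centre mm 5.938510800589107 -> depth 20.061489199410893 ctr -3.2 -1.4 46.87200164794922
   bar ang -64.2 ctr [  2.  -11.1] size [65.3 81.6]
```

Emit:
{"method": "step_arm", "body": {"targets": [[[0,0,0.002,-0.1,0.3],[0,0,0.002,-0.25,0.28],[0,0,0.002,-0.5,0.26],[0,0,0.002,-0.75,0.26],[0,0,0.002,-0.75,0.26]]], "squeeze": 20}}

```text
clock: 15.6
tool_pos: [0.4995, 0.175, 0.1486]
ee_rot: [0.218, 3.128, -0.003]
ft_force: [4.9, -8.1, 15.0]
opening: 0.0225
grip_force: 11.2
```

```bash
python3 side.py; python3 lid.py
```

```text
15.6 [0.4995 0.175  0.1486] tx az 172.03 op 0.0225 g 11.2 f [ 4.9 -8.1 15. ] T [-2.11 -1.21  0.19]
orange n 192 px ctr [284.875   192.84375] 3d [0.50408081 0.14362349 0.15080001]
((285.12786865234375, 192.22836303710938), (7.2243499755859375, 37.6922607421875), 60.75117111206055)
15.65 [0.499 0.175 0.149]
top flange plane slopes(deg) [ 6.5 -3.2] height at centre mm 2.0332782815456674 -> depth 23.966721718454334 ctr 30.8 -18.3 24.511465072631836
wrist flange plane slopes(deg) [0.4 0.2] height at centre mm 6.520651188178664 -> depth 19.479348811821335 ctr -3.7 -1.4 46.811710357666016
   bar ang 47.7 ctr [16.2 -2.6] size [84.  76.5]
```

Emit:
{"method": "step_arm", "body": {"targets": [[[0,0,-0.001,-0.15,0.24],[0,0,-0.001,-0.35,0.24],[0,0,-0.001,-0.55,0.24],[0,0,-0.001,-0.75,0.24],[0,0,-0.001,-0.75,0.24]]]}}

```text
clock: 16.25
tool_pos: [0.498, 0.1755, 0.1486]
ee_rot: [0.794, 3.034, -0.002]
ft_force: [-3.0, -9.9, 27.7]
opening: 0.0204
grip_force: 17.8
```

```bash
python3 lid.py l2
```

```text
16.25 [0.498 0.176 0.149]
top flange plane slopes(deg) [ 2.4 -3.6] height at centre mm 4.617064898653523 -> depth 21.382935101346476 ctr 17.2 -18.6 36.4610710144043
wrist flange plane slopes(deg) [-0.4 -0.8] height at centre mm 6.804587849352758 -> depth 19.195412150647243 ctr -3.4 0.8 46.70191192626953
   bar ang 50.7 ctr [12.   8.4] size [75.4 73.2]
```

View pics/l2.png

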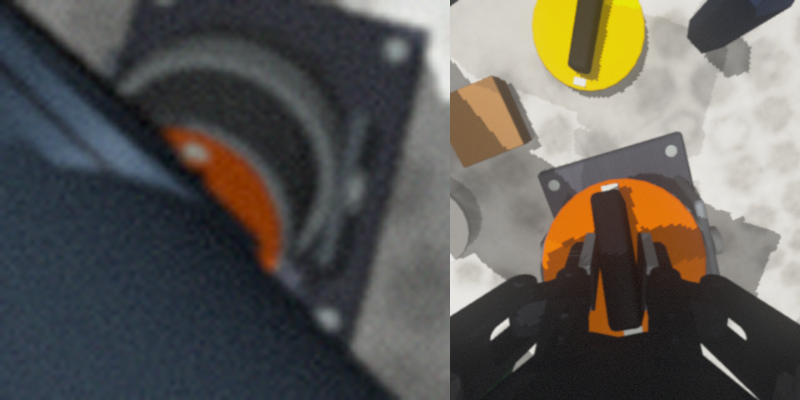

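```bash
cat > phi.py <<'E'
from lid import *
# white marks on the orange flange: bright, low-saturation, in the flange plane, radius 38..46 mm
for n,cc,ss in(("top",c,None),("wrist",w,s)):
    P,uv=cloud(cc,np.ones((480,640),bool),ss); q=(P-M)@np.c_[x,y,z]; rr=np.hypot(q[:,0],q[:,1]); col=cc["color"][uv[:,1],uv[:,0]].astype(int)
    k=(rr<.0445)&(rr>.033)&(abs(q[:,2]-.009)<.008)&(col[:,2]>130)
    a=np.degrees(np.arctan2(q[k,1],q[k,0])); 
    im=np.zeros((480,640),np.uint8); im[uv[k,1],uv[k,0]]=1; N,l,st,ce=cv2.connectedComponentsWithStats(im)
    for i in range(1,N):
        if st[i,4]>4: j=l[uv[k,1],uv[k,0]]==i; print(n,"mark n",st[i,4],"ang",np.median(a[j]).round(1),"r",np.median(rr[k][j]).round(4))
E
python3 phi.py | grep mark
python3 - <<'E'
E
```

```text
wrist mark n 51 ang 174.6 r 0.0437
wrist mark n 109 ang -3.1 r 0.0358
```

The wrist view shows the bar between the fingers and the marks at both of its ends. The lid is at about -4°, so it has turned some 28° and is caught under the rim. I'll stop pressing and keep turning.

Emit:
{"method": "step_arm", "body": {"targets": [[[0,0,0.002,-0.2,0.26],[0,0,0.003,-0.4,0.27],[0,0,0.003,-0.6,0.28],[0,0,0.003,-0.8,0.29],[0,0,0.003,-0.8,0.29]]]}}

```text
clock: 16.95
tool_pos: [0.4944, 0.1769, 0.1498]
ee_rot: [-1.376, -2.824, 0.004]
ft_force: [-13.4, -4.3, 24.8]
opening: 0.025
grip_force: 72.0
```

```bash
python3 phi.py | grep -v bar; python3 side.py
```

```text
16.95 [0.494 0.177 0.15 ]
top flange plane slopes(deg) [ 0.8 -4. ] height at centre mm 6.772690923813527 -> depth 19.227309076186472 ctr 12.4 -14.5 39.56365966796875
wrist flange plane slopes(deg) [-0.6 -2.4] height at centre mm 7.752684174467679 -> depth 18.247315825532322 ctr -3.7 0.3 46.743438720703125
wrist mark n 10 ang 163.8 r 0.044
wrist mark n 17 ang 169.7 r 0.0442
wrist mark n 17 ang -15.3 r 0.0348
17.05 [0.4944 0.1769 0.1498] tx az 128.23 op 0.0248 g 70.8 f [-14.2  -4.4  25.1] T [-0.66  2.52  1.61]
orange n 193 px ctr [284.62694301 191.96891192] 3d [0.50299548 0.14338473 0.15219504]
((285.1369323730469, 191.6758270263672), (6.667964458465576, 38.066009521484375), 61.55707550048828)
```

The lid is at about -15°, but the upright cage now jams on the tilted bar. I'll pull out and push the bar's end round with the closed fingers instead, starting by retreating and planning waypoints.

Emit:
{"method": "step_arm", "body": {"targets": [[[0,0,0,0.15,0.32],[0,0,0,0.35,0.36],[0,0,0.01,0.35,0.38],[0,0,0.04,0.35,0.38],[0,0,0.1,0.35,0.38]]]}}

```text
clock: 17.6
tool_pos: [0.4951, 0.1757, 0.227]
ee_rot: [-1.124, -2.929, 0.005]
ft_force: [1.2, 0.8, 0.5]
opening: 0.0327
grip_force: 0.0
```

Emit:
{"method": "step_arm", "body": {"targets": [[[0,0.0,0.02,0.2,0],[0,0.0,0.02,0.45,0],[0,0,0.02,0.7,0],[0,0,0.02,0.95,0],[0,0,0.02,1,0]]]}}

```text
clock: 18.1
tool_pos: [0.4967, 0.1767, 0.2446]
ee_rot: [0.361, 3.121, 0.001]
ft_force: [0.2, 0.9, 0.1]
opening: -0.0002
grip_force: 0.0
```

Emit:
{"method": "step_arm", "body": {"targets": [[[0,0.0,0,0.2,0],[0,0.0,0,0.45,0],[0,0,0,0.7,0],[0,0,0,0.95,0],[0,0,0,1,0]]]}}

```text
clock: 18.6
tool_pos: [0.4966, 0.1767, 0.2444]
ee_rot: [0.419, -3.113, -0.0]
ft_force: [0.6, -0.5, -1.4]
opening: 0.0
grip_force: 0.0
```

Emit:
{"method": "step_arm", "body": {"targets": [[[-0.04,0.0,0,0.2,0],[-0.08,0.0,0,0.45,0],[-0.1,0,0,0.5,0],[-0.1,0,0,0.5,0]]]}}

```text
clock: 19.0
tool_pos: [0.4148, 0.1766, 0.2447]
ee_rot: [0.8, -3.038, 0.002]
ft_force: [-0.6, -0.1, 0.3]
opening: 0.0002
grip_force: 0.0
```

```bash
python3 phi.py; cat > way.py <<'E'
import numpy as np,sys
from scipy.spatial.transform import Rotation as Ro
M=np.array([.510,.172,.141]); az=np.radians(-13.2); ct,st=np.cos(.55),np.sin(.55)
h=np.array([np.cos(az),np.sin(az),0]); x=h*ct+[0,0,st]; z=-h*st+[0,0,ct]; y=np.cross(z,x)
C=M+z*.024; T=np.radians(float(sys.argv[1])); rho=.024
for f in (5,-10,-20,-30,-40,-50,-60,-70,-75):
    p=np.radians(f); b=np.cos(p)*x+np.sin(p)*y; ly=-np.sin(p)*x+np.cos(p)*y
    ba=np.arctan2(b[1],b[0]); n=np.array([-np.sin(ba),np.cos(ba),0]); E=C+rho*b
    dz=.006 if f<-25 else .003
    o=(.008-dz*ly[2])/(n@ly); d=T-(ba+np.pi/2); sup=.011*abs(np.cos(d))+.0145*abs(np.sin(d))
    t=E+n*(o+sup)+[0,0,dz]
    # finger rectangle clearance over flange top (8mm above mouth) 
    X=np.array([np.cos(T),np.sin(T),0]);Y=np.array([-X[1],X[0],0]); cl=min(((t+a*.011*X+c*.0145*Y-M)@z-.008) for a in(-1,1) for c in(-1,1))
    print(f,t.round(4),"bar az",np.degrees(ba).round(1),"clear",round(cl*1000,1))
E
python3 way.py 210
```

```text
19.0 [0.415 0.177 0.245]
top flange plane slopes(deg) [0.2 0.1] height at centre mm 8.029100154097797 -> depth 17.970899845902203 ctr -0.4 0.3 47.113887786865234
   bar ang -11.3 ctr [ 1.3 -0.6] size [16.1 64.9]
wrist flange plane slopes(deg) [-0.   0.5] height at centre mm 8.800346244839707 -> depth 17.19965375516029 ctr -8.6 -11.4 44.073463439941406
   bar ang -11.4 ctr [-14.   -0.3] size [12.3 41. ]
5 [0.5215 0.1984 0.177 ] bar az -7.3 clear 10.6
-10 [0.527  0.189  0.1768] bar az -24.9 clear 6.5
-20 [0.5286 0.1814 0.1762] bar az -36.3 clear 4.4
-30 [0.5275 0.1731 0.1783] bar az -47.3 clear 5.7
-40 [0.5247 0.1659 0.1771] bar az -57.7 clear 5.1
-50 [0.524  0.1612 0.1755] bar az -67.6 clear 3.7
-60 [0.5232 0.157  0.1737] bar az -77.0 clear 2.0
-70 [0.5215 0.1529 0.1718] bar az -86.0 clear 0.7
-75 [0.5202 0.151  0.1707] bar az -90.3 clear 0.2
```

The lid now stays flat by itself at 18 mm depth and -11°. I'll move the closed fingers to the +y side of the bar's upper end.

Emit:
{"method": "step_arm", "body": {"targets": [[[0.05,0.012,0,0,0],[0.1,0.024,0,0,0],[0.133,0.032,0,0,0],[0.133,0.032,-0.04,0,0],[0.133,0.032,-0.083,0,0]]]}}

```text
clock: 19.6
tool_pos: [0.5253, 0.203, 0.1771]
ee_rot: [-0.796, 3.037, 0.002]
ft_force: [0.1, -0.6, -0.7]
opening: -0.0001
grip_force: 0.0
```

Emit:
{"method": "step_arm", "body": {"targets": [[[0.003,-0.006,0,0,0],[0.007,-0.013,0,0,0],[0.008,-0.018,0,0,0],[0.009,-0.023,0,0,0],[0.009,-0.023,0,0,0]]]}}

```text
clock: 20.1
tool_pos: [0.5309, 0.1831, 0.1792]
ee_rot: [-0.8, 3.036, -0.001]
ft_force: [0.2, -0.1, 0.2]
opening: 0.0002
grip_force: 0.0
```

Emit:
{"method": "step_arm", "body": {"targets": [[[0,-0.005,0.001,0,0],[-0.001,-0.01,0.001,0,0],[-0.003,-0.015,0.001,0,0],[-0.005,-0.02,0.001,0,0],[-0.005,-0.02,0.001,0,0]]]}}

```text
clock: 20.6
tool_pos: [0.5283, 0.1718, 0.1804]
ee_rot: [-0.804, 3.029, 0.01]
ft_force: [7.3, 12.4, -4.3]
opening: -0.0003
grip_force: 6.7
```

```bash
python3 phi.py
```

```text
20.6 [0.528 0.172 0.18 ]
wrist flange plane slopes(deg) [0.7 3.1] height at centre mm 8.13175521244976 -> depth 17.86824478755024 ctr -2.6 -2.0 46.64155197143555
   bar ang -0.9 ctr [ 8.5 -4. ] size [27.8 86.8]
wrist mark n 263 ang -17.2 r 0.0379
```

Emit:
{"method": "step_arm", "body": {"targets": [[[0,-0.004,0,0,0],[-0.001,-0.008,0,0,0],[-0.002,-0.012,-0.001,0,0],[-0.003,-0.016,-0.002,0,0],[-0.004,-0.02,-0.002,0,0]]]}}

```text
clock: 21.2
tool_pos: [0.528, 0.1655, 0.1814]
ee_rot: [-0.808, 3.015, 0.03]
ft_force: [17.6, 37.7, -7.3]
opening: -0.0001
grip_force: 23.5
```

```bash
python3 phi.py
```

```text
21.2 [0.528 0.166 0.181]
wrist flange plane slopes(deg) [0.8 3.4] height at centre mm 8.373930731173008 -> depth 17.626069268826992 ctr -1.2 -3.5 46.69955825805664
   bar ang -7.4 ctr [ 8.7 -6.5] size [26. 85.]
wrist mark n 222 ang -24.2 r 0.0399
```

The push does turn the lid (-24° now), but pushing this high tips it and it binds. I'll ease off, lower the fingers onto the flange and push sideways while pressing down.

Emit:
{"method": "step_arm", "body": {"targets": [[[0,0.006,0,0,0],[0,0.008,-0.004,0,0],[0,0.008,-0.008,0,0],[0,0.008,-0.012,0,0],[0,0.008,-0.012,0,0]]]}}

```text
clock: 21.8
tool_pos: [0.5314, 0.1673, 0.1748]
ee_rot: [-0.8, 3.013, 0.016]
ft_force: [16.6, 16.3, 32.7]
opening: -0.0001
grip_force: 21.8
```

```bash
python3 phi.py
```

```text
21.8 [0.531 0.167 0.175]
wrist flange plane slopes(deg) [0.  0.6] height at centre mm 6.08217251684808 -> depth 19.91782748315192 ctr -1.8 -2.7 46.863525390625
   bar ang -4.4 ctr [ 8.9 -4.5] size [28.5 85.5]
wrist mark n 270 ang -22.9 r 0.0392
```

Emit:
{"method": "step_arm", "body": {"targets": [[[0,-0.006,0.001,0,0],[-0.001,-0.012,0.001,0,0],[-0.002,-0.018,0,0,0],[-0.003,-0.023,0,0,0],[-0.003,-0.023,0,0,0]]]}}

```text
clock: 22.4
tool_pos: [0.5289, 0.1582, 0.176]
ee_rot: [-0.807, 3.005, 0.037]
ft_force: [15.9, 44.2, 22.7]
opening: -0.0001
grip_force: 26.2
```

```bash
python3 phi.py
```

```text
22.4 [0.529 0.158 0.176]
wrist flange plane slopes(deg) [0.2 2.7] height at centre mm 7.6373852009632905 -> depth 18.36261479903671 ctr -0.4 -3.7 46.841880798339844
   bar ang -19.1 ctr [ 8.3 -8.5] size [27.1 82.8]
wrist mark n 269 ang -35.4 r 0.0414
```

Emit:
{"method": "step_arm", "body": {"targets": [[[-0.004,0.002,-0.002,0.1,0],[-0.008,0,-0.004,0,0],[-0.012,-0.002,-0.006,-0.1,0],[-0.016,-0.004,-0.008,-0.2,0],[-0.018,-0.006,-0.009,-0.3,0]]]}}

```text
clock: 23.0
tool_pos: [0.5271, 0.1565, 0.1755]
ee_rot: [-0.568, 3.034, 0.044]
ft_force: [43.8, 41.1, 58.3]
opening: 0.0001
grip_force: 47.0
```

```bash
python3 phi.py
```

```text
23.0 [0.527 0.156 0.176]
wrist flange plane slopes(deg) [1.3 3.1] height at centre mm 8.053914702494312 -> depth 17.94608529750569 ctr -1.2 -3.6 46.789588928222656
   bar ang -19.7 ctr [ 7.1 -8.7] size [27.3 84.7]
wrist mark n 229 ang -38.5 r 0.0409
```

Pushing single-sided near the middle of the bar wastes force on friction against the bore wall. I'll back off and replan: push farther out on the bar, turn the tool with it, and keep the contact low.

Emit:
{"method": "step_arm", "body": {"targets": [[[0.01,0.006,0.006,0,0],[0.016,0.01,0.012,0,0],[0.016,0.01,0.03,0,0],[0.016,0.01,0.06,0.3,0]]]}}

```text
clock: 23.5
tool_pos: [0.519, 0.1443, 0.209]
ee_rot: [-0.807, 3.036, 0.001]
ft_force: [1.1, -0.6, -1.2]
opening: 0.0002
grip_force: 0.0
```

```bash
python3 phi.py; cat > way2.py <<'E'
import numpy as np
M=np.array([.510,.172,.141]); az=np.radians(-13.2); ct,st=np.cos(.55),np.sin(.55)
h=np.array([np.cos(az),np.sin(az),0]); x=h*ct+[0,0,st]; z=-h*st+[0,0,ct]; y=np.cross(z,x); rho=.030
for f in (-30,-40,-50,-60,-70,-75):
    p=np.radians(f); b=np.cos(p)*x+np.sin(p)*y; ly=-np.sin(p)*x+np.cos(p)*y
    ba=np.arctan2(b[1],b[0]); n=np.array([-np.sin(ba),np.cos(ba),0]); bh=np.array([np.cos(ba),np.sin(ba),0])
    F=M+z*.008+rho*b   # flange-top point on bar line
    best=None
    for dz in np.arange(0,.03,.0005):
        o=(.008-dz*ly[2])/(n@ly); t=F+n*(o+.011)+[0,0,dz]
        cl=min(((t+a*.011*n+c*.0145*bh-M)@z-.008) for a in(-1,1) for c in(-1,1))
        if cl>.001: break
    print(f,t.round(4),"T",(np.degrees(ba)+270).round(1),"dz",dz,"bar overlap vertical",round((.028*.8525+.008*ly[2]-dz)*1000,1))
E
python3 way2.py
```

```text
23.5 [0.519 0.144 0.209]
wrist flange plane slopes(deg) [-0.3  0. ] height at centre mm 5.528740282983978 -> depth 20.47125971701602 ctr -3.4 -2.9 46.9975700378418
   bar ang -32.7 ctr [-2.7 -3.5] size [15.7 65.4]
wrist mark n 61 ang -43.2 r 0.0386
-30 [0.5348 0.1632 0.1789] T 222.7 dz 0.0175 bar overlap vertical 8.5
-40 [0.5317 0.1567 0.1778] T 212.3 dz 0.018000000000000002 bar overlap vertical 8.6
-50 [0.5277 0.1513 0.1759] T 202.4 dz 0.018000000000000002 bar overlap vertical 9.1
-60 [0.5233 0.1472 0.1732] T 193.0 dz 0.0175 bar overlap vertical 10.0
-70 [0.5186 0.1443 0.1702] T 184.0 dz 0.017 bar overlap vertical 10.8
-75 [0.5164 0.1432 0.1684] T 179.7 dz 0.0165 bar overlap vertical 11.4
```

Emit:
{"method": "step_arm", "body": {"targets": [[[0.012,0.014,0,0.2,0],[0.0235,0.028,0,0.4,0],[0.0235,0.028,-0.01,0.4,0],[0.0235,0.028,-0.03,0.4,0],[0.0235,0.028,-0.037,0.4,0]]]}}

```text
clock: 24.1
tool_pos: [0.5365, 0.1641, 0.1767]
ee_rot: [1.096, -2.941, 0.001]
ft_force: [-0.8, 0.5, 0.5]
opening: 0.0003
grip_force: 0.0
```

Emit:
{"method": "step_arm", "body": {"targets": [[[-0.003,-0.005,0,-0.1,0],[-0.006,-0.01,-0.001,-0.25,0],[-0.009,-0.013,-0.002,-0.4,0],[-0.012,-0.017,-0.003,-0.55,0],[-0.015,-0.02,-0.004,-0.7,0]]]}}

```text
clock: 24.6
tool_pos: [0.5298, 0.1526, 0.1773]
ee_rot: [-0.563, 3.08, 0.009]
ft_force: [16.2, 11.6, -1.2]
opening: 0.0001
grip_force: 9.4
```

```bash
python3 phi.py
```

```text
24.6 [0.53  0.153 0.177]
wrist flange plane slopes(deg) [0.8 1.8] height at centre mm 8.093732450936177 -> depth 17.906267549063823 ctr -1.2 -3.3 46.937889099121094
   bar ang -17.8 ctr [ 7.9 -7.7] size [29.3 84. ]
wrist mark n 202 ang -38.6 r 0.0411
```

Emit:
{"method": "step_arm", "body": {"targets": [[[-0.003,-0.002,-0.001,-0.1,0],[-0.006,-0.004,-0.003,-0.2,0],[-0.009,-0.006,-0.005,-0.3,0],[-0.012,-0.008,-0.006,-0.4,0],[-0.014,-0.009,-0.007,-0.4,0]]]}}

```text
clock: 25.2
tool_pos: [0.5277, 0.1501, 0.1766]
ee_rot: [-0.252, 3.102, 0.023]
ft_force: [40.5, 18.0, 15.1]
opening: -0.0002
grip_force: 20.9
```

```bash
python3 phi.py
```

```text
25.2 [0.528 0.15  0.177]
wrist flange plane slopes(deg) [1.7 2.7] height at centre mm 8.258102601175544 -> depth 17.741897398824456 ctr -1.4 -3.5 46.85908126831055
   bar ang -16.5 ctr [ 7.1 -8. ] size [30.5 85.1]
wrist mark n 112 ang -42.0 r 0.041
```

The lid is at about -42°. The pushed side tips, so the lugs bind. A pinch of the bar's top edges with the fingertips, plus a downward push, gives a pure couple without rolling the lid, so I'll retreat and do that.

Emit:
{"method": "step_arm", "body": {"targets": [[[0.015,0.01,0.006,0,0],[0.018,0.012,0.02,-0.1,0],[0.018,0.012,0.06,-0.3,0.3],[0,0.02,0.08,-0.5,0.5],[-0.02,0.03,0.08,-0.7,0.5]]]}}

```text
clock: 25.8
tool_pos: [0.4985, 0.1662, 0.2359]
ee_rot: [0.301, 3.125, 0.001]
ft_force: [0.5, 0.6, -0.2]
opening: 0.0423
grip_force: 0.0
```

Emit:
{"method": "step_arm", "body": {"targets": [[[-0.002,0.003,0,-0.2,0.5],[-0.005,0.005,0,-0.4,0.5],[-0.005,0.005,0,-0.6,0.5],[-0.005,0.005,0,-0.8,0.5],[-0.005,0.005,0,-1,0.5]]]}}

```text
clock: 26.3
tool_pos: [0.4935, 0.1694, 0.234]
ee_rot: [-1.063, -2.955, 0.002]
ft_force: [0.2, -0.3, 0.1]
opening: 0.043
grip_force: 0.0
```

Emit:
{"method": "step_arm", "body": {"targets": [[[0,0,0,-0.25,0.5],[0,0,0,-0.5,0.5],[0,0,0,-0.71,0.5],[0,0,0,-0.71,0.5]]]}}

```text
clock: 26.7
tool_pos: [0.4937, 0.1696, 0.2341]
ee_rot: [-1.564, -2.724, 0.002]
ft_force: [-0.3, 0.2, 0.2]
opening: 0.0426
grip_force: 0.0
```

```bash
python3 phi.py; python3 side.py|head -1
```

```text
26.7 [0.494 0.17  0.234]
top flange plane slopes(deg) [0.6 0.3] height at centre mm 7.953556004796299 -> depth 18.046443995203703 ctr 5.7 -10.3 45.38362503051758
   bar ang -31.2 ctr [ 22.6 -16.2] size [15.2 20.2]
wrist flange plane slopes(deg) [-0.   0.3] height at centre mm 7.986986705547826 -> depth 18.013013294452172 ctr -1.5 -2.4 47.05027389526367
   bar ang -33.0 ctr [-0.5 -2.2] size [15.2 64.5]
wrist mark n 43 ang 151.9 r 0.0416
wrist mark n 96 ang -36.7 r 0.0405
26.8 [0.494  0.1699 0.2341] tx az 120.62 op 0.0425 g 0.0 f [-0.4  0.2  0.5] T [-0.01 -0.   -0.03]
```

Emit:
{"method": "step_arm", "body": {"targets": [[[0,0.004,-0.01,0.08,0.5],[0,0.009,-0.04,0.15,0.5],[0,0.009,-0.07,0.15,0.5],[0,0.009,-0.09,0.15,0.5],[0,0.009,-0.094,0.15,0.5]]]}}

```text
clock: 27.35
tool_pos: [0.4933, 0.177, 0.1567]
ee_rot: [-1.45, -2.784, 0.004]
ft_force: [-0.2, 0.6, 0.6]
opening: 0.0425
grip_force: 0.0
```

Emit:
{"method": "step_arm", "body": {"targets": [[[0,0,0,0,0.3],[0,0,0,0,0.1],[0,0,0,0,0.1],[0,0,0,0,0.1]]], "squeeze": 50}}

```text
clock: 27.75
tool_pos: [0.4936, 0.1789, 0.16]
ee_rot: [-1.451, -2.786, -0.002]
ft_force: [-5.6, 2.6, 4.3]
opening: 0.0171
grip_force: 47.5
```

```bash
python3 phi.py; python3 side.py|head -1
```

```text
27.75 [0.494 0.179 0.16 ]
top flange plane slopes(deg) [-0.3 -3.3] height at centre mm 6.948716936091198 -> depth 19.0512830639088 ctr 9.0 -8.9 43.840736389160156
   bar ang 49.4 ctr [ 27.3 -18. ] size [14.5  9.5]
wrist flange plane slopes(deg) [-1.5 -1.7] height at centre mm 7.685268468398989 -> depth 18.314731531601012 ctr -0.6 -0.6 46.99982452392578
   bar ang 61.1 ctr [ 9.1 15.3] size [66.7 65.4]
wrist mark n 90 ang 143.6 r 0.0419
wrist mark n 107 ang -34.3 r 0.0409
27.85 [0.4936 0.1788 0.16  ] tx az 124.98 op 0.0175 g 47.5 f [-7.3  3.2  2.9] T [0.78 1.23 0.27]
```

Emit:
{"method": "step_arm", "body": {"targets": [[[0.001,0,-0.003,0,0.1],[0.001,0,-0.005,-0.15,0.1],[0.001,0,-0.005,-0.35,0.1],[0.001,0,-0.005,-0.55,0.1],[0.001,0,-0.005,-0.55,0.1]]]}}

```text
clock: 28.4
tool_pos: [0.4922, 0.1815, 0.1575]
ee_rot: [-1.816, -2.56, -0.003]
ft_force: [-20.8, 6.5, 24.7]
opening: 0.0173
grip_force: 85.1
```

```bash
python3 phi.py|grep -v top; python3 side.py|head -1
```

```text
28.4 [0.492 0.182 0.158]
   bar ang -45.1 ctr [ 16.9 -18. ] size [15.  16.6]
wrist flange plane slopes(deg) [-0.4 -0.4] height at centre mm 6.2943748715577525 -> depth 19.705625128442247 ctr -3.0 0.2 46.87535858154297
   bar ang 50.8 ctr [10.2 16.1] size [65.5 65.2]
wrist mark n 73 ang 133.5 r 0.0436
wrist mark n 72 ang -49.3 r 0.0388
28.5 [0.4922 0.1815 0.1575] tx az 109.46 op 0.0174 g 84.9 f [-20.9   7.1  25.3] T [1.73 3.97 1.04]
```

It works: the lid is at about -48°, flat and pressed down. I'll keep turning.

Emit:
{"method": "step_arm", "body": {"targets": [[[0,0,0,-0.15,0.1],[-0.001,0,0,-0.3,0.1],[-0.001,0,0,-0.45,0.1],[-0.002,0,0,-0.6,0.1],[-0.002,0,0,-0.6,0.1]]]}}

```text
clock: 29.05
tool_pos: [0.4929, 0.1823, 0.159]
ee_rot: [-2.178, -2.263, -0.009]
ft_force: [-15.7, 5.8, 34.9]
opening: 0.0174
grip_force: 96.8
```

```bash
python3 phi.py|grep -v top; python3 side.py|head -1
```

```text
29.05 [0.493 0.182 0.159]
   bar ang -59.9 ctr [ 11.5 -22. ] size [15.9 20.1]
wrist flange plane slopes(deg) [-0.3 -1.7] height at centre mm 7.039938606216486 -> depth 18.960061393783512 ctr -3.1 -0.6 46.667022705078125
   bar ang -54.8 ctr [14.7 12.2] size [65.8 66.2]
wrist mark n 128 ang 120.8 r 0.042
wrist mark n 7 ang -68.6 r 0.0416
29.15 [0.4928 0.1824 0.159 ] tx az 92.28 op 0.0172 g 96.8 f [-15.7   6.8  34.6] T [1.78 3.21 1.05]
```

Emit:
{"method": "step_arm", "body": {"targets": [[[0,0,0,-0.1,0.1],[0,0,0,-0.2,0.1],[0,0,0,-0.3,0.1],[0,0,0,-0.4,0.1],[0,0,0,-0.4,0.1]]]}}

```text
clock: 29.7
tool_pos: [0.4937, 0.1825, 0.1598]
ee_rot: [-2.391, -2.038, -0.012]
ft_force: [-15.7, 5.5, 40.6]
opening: 0.0171
grip_force: 124.2
```

```bash
python3 phi.py|grep -v top; python3 side.py|head -1
```

```text
29.7 [0.494 0.183 0.16 ]
   bar ang -69.3 ctr [  8.7 -21.8] size [15.8 21.6]
wrist flange plane slopes(deg) [ 0.2 -2. ] height at centre mm 7.27693296861976 -> depth 18.72306703138024 ctr -3.0 -0.4 46.718135833740234
   bar ang -63.0 ctr [16.6 10. ] size [65.3 66.2]
wrist mark n 24 ang 118.2 r 0.0426
29.8 [0.4937 0.1825 0.1597] tx az 80.98 op 0.0169 g 124.1 f [-15.6   4.9  40.8] T [1.41 3.06 2.64]
```

The torque jumped while the lid barely moved, so it is at its stop. I'll release and check the depth.

Emit:
{"method": "step_arm", "body": {"targets": [[[0,0,0.004,0.1,0.2],[0,0,0.004,0.15,0.45],[0,0,0.01,0.15,0.5],[0,0,0.05,0.15,0.5],[0,0,0.1,0.15,0.5]]]}}

```text
clock: 30.35
tool_pos: [0.493, 0.177, 0.2352]
ee_rot: [-2.321, -2.115, 0.004]
ft_force: [0.1, 0.4, 0.4]
opening: 0.0426
grip_force: 0.0
```

Emit:
{"method": "step_arm", "body": {"targets": [[[-0.05,0,0.03,0,0.5],[-0.1,0,0.06,0,0.5],[-0.13,0,0.08,0,0.5],[-0.13,0,0.08,0,0.5]]]}}

```text
clock: 30.75
tool_pos: [0.388, 0.1782, 0.3018]
ee_rot: [2.318, 2.117, 0.006]
ft_force: [-0.0, -0.1, 0.1]
opening: 0.0425
grip_force: 0.0
```

```bash
python3 phi.py
```

```text
30.75 [0.388 0.178 0.302]
top flange plane slopes(deg) [0.2 0. ] height at centre mm 11.028872605089225 -> depth 14.971127394910775 ctr 1.7 -3.4 47.37430191040039
   bar ang -72.5 ctr [ 1.7 -2.7] size [19.1 64.9]
wrist flange plane slopes(deg) [-0.1  0.4] height at centre mm 12.803086586127627 -> depth 13.196913413872373 ctr -1.6 -1.0 46.70622634887695
   bar ang -71.4 ctr [-1.6 -0.2] size [15.4 64. ]
top mark n 12 ang -71.3 r 0.0426
wrist mark n 59 ang 110.7 r 0.0393
wrist mark n 80 ang -72.9 r 0.0414
```

The lid is locked: depth 15.0 mm, flat, at about -72° (roughly 96° past where it dropped in). I'll check the bystanders quickly, then hand in.

```bash
python3 - <<'E'
from rig import *
from h import *; import pickle
a=pickle.load(open("cam0.pkl","rb"))["top"]; t=camera("top"); ok=True
for n,b in(("green",(345,368,200,225)),("citr",(403,417,210,226)),("jar",(455,493,243,283)),("navy",(183,208,290,305)),("gift",(274,302,298,328))):
    r=[]
    for c in(a,t): P,_=cloud(c,box(c["range_z"]>0,*b)); P=P[P[:,2]>.025]; r.append(np.median(P,0))
    d=np.abs(r[0]-r[1])[:2].max(); print(n,(r[1]-r[0]).round(4)); ok&=d<.004
if ok: print(job_done())
E
```

```text
green [0.     0.0001 0.    ]
citr [-0.0005 -0.0002 -0.0004]
jar [-0.     -0.0001 -0.0004]
navy [ 0.0165 -0.1533  0.554 ]
gift [ 0.     -0.0001  0.0001]
```

The arm hides the navy point in the top view, so I'll check it in the side view.

```bash
python3 - <<'E'
from rig import *
from h import *; import pickle
a=pickle.load(open("cam0.pkl","rb"))["side"]; t=camera("side"); r=[]
for c in(a,t): P,uv=cloud(c,box(hsv(c,(105,80,20),(130,255,255)),236,262,172,232)); r.append((len(uv),np.median(P,0).round(4),uv.mean(0).round(1))); print(r[-1])
if np.abs(r[0][2]-r[1][2]).max()<1.5: print("navy ok",job_done())
E
```

```text
(439, array([0.4161, 0.2991, 0.0706]), array([248.1, 202.6]))
(440, array([0.4162, 0.2995, 0.0711]), array([248.1, 202.5]))
the job is handed in; nothing more can be done
navy ok None
```

The orange lid is locked in the barrel and stays there by itself: 15 mm below the mouth, flat, and turned clockwise to its stop. The five bystanders have not moved, and I handed the job in about 31 s into the 64 s allowed.

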